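Ready the ice-section microtome

ROBOT

A 6-joint arm with a two-finger parallel gripper is mounted at the origin on the work surface. World frame = base frame: x ahead of the robot, y to its left, z up, the work surface at z = 0. Lengths are in m, angles in rad, forces in N, time in s.
With the tool pointing down it reaches from about 0.425 to 0.95 m from the base axis. Payload 3.5 kg.
Tool frame: the origin (TCP) lies midway between the tips of the shut fingers; the grasp point (between the pads) lies grasp_offset behind it (grasp_offset is the distance from the TCP to the grasp point, in m); z points along the fingers, y is the direction in which the jaws open and shut (so a half turn about z gives the same grasp; the last joint's range is limited). The gripper opens to 85 mm and grips with 20 to 120 N. Pads are 22 mm wide; open, the fingers measure 114 mm over their backs; the gripper's body (76 mm by 85 mm) begins 54 mm behind the grasp point. The pads swing forward as they close: fully open they stand 13 mm farther back than shut.
Start: joints at [1.143, 0.286, 1.577, -0, 1.279, -0.15], TCP at [0.185, 0.649, 0.231] pointing down, gripper open.
Joint ranges: [-2.77, 2.77], [-0.9, 2.22], [0.21, 2.48], [-1.53, 4.67], [0.24, 2.81], [-2.84, 2.84]. Speed limits (rad/s): [2.79, 2.79, 3.14, 3.14, 3.14, 3.14].

INTERFACE

Orientations are given as a unit quaternion [x, y, z, w].
In Python, from plant import * gives the robot as it stands.
- The arm moves only by the tool jog_arm, never from a script. Its argument "targets" is text: rows parted by semicolons, each of 7 numbers parted by spaces: the shift along the world's x, y, z in mm, then the turn, a rotation vector about the world's x, y, z in degrees, then the gripper's target within -1 to 1 (fully open at 1, half-way at 0, shut at -1). A call has 1 to 10 rows; each row shifts and turns the pose as measured when the row begins; what a row does not reach is not made up. A row lasts 1/12 s, in which the tool goes at most 41.7 mm and 7.16 degrees, less where a joint would pass 70% of its speed; a pose out of reach is approached as far as the arm can. A call with a gripper value outside its range is refused whole. The fingers move at their own pace and stop on an object; "force" is the grip in N (left out, the last holds). Time passes only in rows, so rows that do not move let the fingers close. It gives the time, the measured TCP pose, the force and the opening at its end, in the units of the state.
- get_state(): the state, without advancing time (a new reading comes with each control period).
- read_camera(name): name is "scene" or "side" or "wrist"; returns a dict with "pixels" (420x560x3 uint8, blue, green, red), "mtx" (3x3 intrinsics, pixels), "world_from_camera" (4x4, takes a point from camera to world coordinates). Camera axes: x right, y up, looking along -z (the intrinsics and any distortion apply to the point x, -y, -z); pixel columns grow to the right and rows downward; lengths in m; the calibration is good to about 2 mm. The wrist camera is an equidistant fisheye: a pixel r from the principal point sees the ray r / f radians off the axis. A picture is of the moment at which its call begins. There is no depth.
- sign_off(): hands the job in, once; it reports no verdict.
Trained networks look in a picture, given as the dict that the camera call returned (one of the last four; its "shot" number tells which), for a name from the list of things; names that differ only in an ending like _2 or _b are one class to them, and where a whole thing is asked for, a point or a joint stands for the part that bears it (a point fixed in the world has none). Each returns a list of dicts, best first, with "p" (0 to 1); they miss things now and then, are a little off and sometimes report something else, mostly with a low value. They report only what shows in the picture. A call takes as long as a camera call. They do not tell look-alikes from the thing itself.
- spot_in(target, picture): "uv" ([column, row] in pixels, amid what is visible of it).
- silhouettes(target, picture): "mask" (420x560 bool, what is visible of it) and "uv" ([column, row] in pixels, amid what is visible of it).
- mark_of(target, picture): "uv" ([column, row] in pixels: a listed point, or the origin of a listed thing).
The state is a dict: "time": time; "qpos": joint angles; "dq": joint speeds; "joint_efforts": joint torques, N m; "eef_pos": TCP position; "tcp_rot": TCP orientation; "contact_force": force on the tool from outside, world axes, zero at the start; "wrist_torque": the same for the moment, N m; "opening": opening from 0.0 (shut) to 1.0 (fully open).
Only numpy, scipy, OpenCV 4.12 (cv2) and the standard library are available. Lean on these libraries where they do the work, as an engineer would, in place of code of your own. Each camera call takes 0.05 s, during which the arm holds its last target.

TASK

Ready the microtome for the next cut. Feel under the white hood for the main toggle and flip it on only if it is off (a toggle that is on must stay on, and do not force it); then push the black dial in, turn it clockwise to its next mark and let it spring back out; then swing the black-balled clamp lever clockwise all the way to its stop; last, press the green start button fully down and let it go. Leave the bottle, brush, tray and jar alone.

Things in the scene. Friction and masses are not known exactly. Their poses are not given: they have to be found in the camera images.
- microtome: Bench microtome, fixed: blue-grey base 260 x 200 mm (x, y), white deck with its top 70 mm above the table. Origin: centre of its underside, z up. On its far half an aluminium stage 110 x 130 mm, centre at x +65, y +20, with a clear ice section, top at 112 mm. Dial axis at x -70, y +55; clamp pivot at x 0, y -50.
- dial_grip (a point): Centre of the dial's black grip bar, 113 mm above the table when out; moves and turns with the dial, z up. The bar is 46 mm long along this point's x, 14 mm thick along its y, from 20 mm below to 14 mm above this point, on a disc of 48 mm diameter whose top is 20 mm below this point. Its white pointer line looks along -x.
- dial_turn (a joint): Dial angle in rad, growing clockwise seen from above. Three locked positions, 60 degrees apart: 0 (start, small dot), 1.047 (the next mark, middle dot), 2.094 (large dot). Locked by an internal pin unless pushed in; with a play of about 0.12 rad in each position; then turns freely (0.03 N m).
- dial_push (a joint): How far the dial is pushed down, in m: 0 out, 0.009 fully in. Spring: 4 N to start, 8 N fully in. It unlocks at about 0.006; let go within about 0.1 rad of a mark, it springs out to 0; elsewhere it stays stuck at about 0.006.
- clamp (a joint): Clamp lever angle in rad about a vertical axis, growing clockwise seen from above: starts at 0 to 0.2 (open, the arm points to the microtome's -y), stop at 1.15 (clamped, the arm points to about -x of the microtome and 19 degrees to its -y). Stiff: about 1.5 N at the ball; stays where left.
- clamp_ball (a point): Centre of the black ball (28 mm diameter) on the lever's end, 117 mm above the table, 90 mm from the pivot axis; the arm to it is a 10 mm steel rod.
- clamp_pivot (a point): Point on the vertical axis of the clamp lever, at the ball's height. Fixed to the microtome.
- hood: White hooded switch box, fixed. Origin on the table straight below the toggle's pivot; x points to its closed back, z up. Base block 35 mm high, x -20 to +80, 190 mm wide in y. Over it a hood open only at the front (-x, facing the robot): side walls' inner faces at y +-89, back wall's at x +74; roof x -3 to +80, underside at 116, top at 121 mm.
- toggle_pivot (a point): Pivot of the hidden black toggle, fixed in the hood, 45 mm above the table, axes as the hood's. Lever 7 mm thick with a 12 mm ball centred 40 mm from the pivot; swings only in the hood's y-z plane and rests 0.45 rad to either side: off to -y, on to +y (differs from time to time). Reached from the front by fingers tilted forward and down, 30 to 45 degrees off vertical.
- toggle_off (a point): Fixed point where the toggle's ball centre is if it is OFF (17 mm to the hood's -y, 81 mm above the table; red mark on the roof edge on that side). Under 2.5 N of sideways push the toggle stays; about 3.5 N starts to move it, and it snaps over by itself past the middle. Forcing it with over 20 N breaks it.
- toggle_on (a point): Fixed point where the toggle's ball centre is if it is ON (17 mm to the hood's +y, 81 mm above the table; green mark on the roof edge on that side).
- start (a joint): Start button travel in m: 0 out, 0.006 fully down (5 N). Springs back.
- start_top (a point): Top centre of the green start button (28 mm diameter, in a yellow collar) on the hood's roof, 143 mm above the table, pressed straight down; moves with the button.
- wash_bottle: Bystander: clear squeeze bottle, 60 mm diameter, 150 high, origin at its foot. Leave alone.
- frost_brush: Bystander: brush lying on the table beside the work. Leave alone.
- slide_tray: Bystander: blue open tray 120 x 80 x 40 mm, origin under its centre. Leave alone.
- sample_jar: Bystander: small jar, 52 mm diameter, 55 high, origin at its foot, between the robot and the work. Leave alone.
Not all that is in view belongs to the job. What is shaped like the hood but pink is not meant.

How it is judged:
By the outcome, as a careful person would: the job done as asked, in the order asked, and still so for the second after the job is handed in, with the robot touching nothing.
It also fails if it takes over 72 s, if anything falls off the work surface, if the arm or the gripper's body presses on something with over 40 N, if the wrist force passes 120 N, or if a joint passes its speed limit or range.

## Working session

There is one attempt and no reset: what is moved stays moved. The work goes in short steps, Python scripts to look and compute and a tool call to move; the robot and the scene stay as the last step left them, time stands still between calls to the robot, and variables do not carry over. Pictures are saved under pics/ and viewed, and the job is handed in when it is done.

Besides the shell and the picture viewer there is one more tool, called after "Call:" as name(argument=value, ...) on one line, values as JSON. jog_arm: Moves the arm, as the interface text tells. Its arguments: {"type":"object","properties":{"targets":{"type":"string"},"force":{"type":"number"}},"required":["targets"]}

```bash
mkdir -p pics; ls; cat > h.py <<'E'
from plant import *
import numpy as np, cv2
def save(name,pic): cv2.imwrite('pics/'+name+'.png',pic['pixels'])
E
python3 - <<'E'
from h import *
s=get_state(); print(s)
for n in ['scene','side','wrist']:
    p=read_camera(n); save(n+'0',p); print(n,p['shot'],np.round(p['mtx'],1).tolist(),np.round(p['world_from_camera'],3).tolist(),[k for k in p])
E
```

```text
pics
{'time': 0.0, 'qpos': array([ 1.14302542e+00,  2.87229385e-01,  1.57816246e+00,  4.35013324e-06,
        1.27860782e+00, -1.49985510e-01]), 'dq': array([ 3.39447595e-04, -3.72622988e-04,  5.84207732e-04,  9.40032372e-04,
       -8.70621447e-04, -5.75905038e-05]), 'joint_efforts': array([-2.17748944e-03, -4.05978084e+01, -2.92628253e+01, -1.80929464e-04,
        5.85545087e-03,  1.13645490e-05]), 'eef_pos': array([0.18479008, 0.64853403, 0.22991257]), 'tcp_rot': array([ 1.38447085e-01,  9.90369101e-01, -1.15304479e-03, -3.44847246e-04]), 'contact_force': array([-0.65346081,  0.2381338 , -0.06938608]), 'wrist_torque': array([ 0.05879395, -0.03478282, -0.00089726]), 'opening': 0.9967190905101857}
scene 1 [[397.8, 0.0, 280.9], [0.0, 397.8, 213.6], [0.0, 0.0, 1.0]] [[-0.287, -0.651, 0.702, 1.255], [0.958, -0.196, 0.21, 0.228], [0.001, 0.733, 0.68, 0.843], [0.0, 0.0, 0.0, 1.0]] ['pixels', 'mtx', 'world_from_camera', 'shot']
side 2 [[428.8, 0.0, 271.9], [0.0, 428.8, 213.5], [0.0, 0.0, 1.0]] [[0.675, 0.394, -0.624, -0.123], [-0.738, 0.337, -0.585, -0.614], [-0.021, 0.855, 0.518, 0.664], [0.0, 0.0, 0.0, 1.0]] ['pixels', 'mtx', 'world_from_camera', 'shot']
wrist 3 [[325.2, 0.0, 282.7], [0.0, 325.2, 206.9], [0.0, 0.0, 1.0]] [[0.274, -0.919, -0.283, 0.112], [0.962, 0.261, 0.083, 0.67], [-0.003, -0.294, 0.956, 0.374], [0.0, 0.0, 0.0, 1.0]] ['pixels', 'mtx', 'world_from_camera', 'shot']
```

View pics/scene0.png

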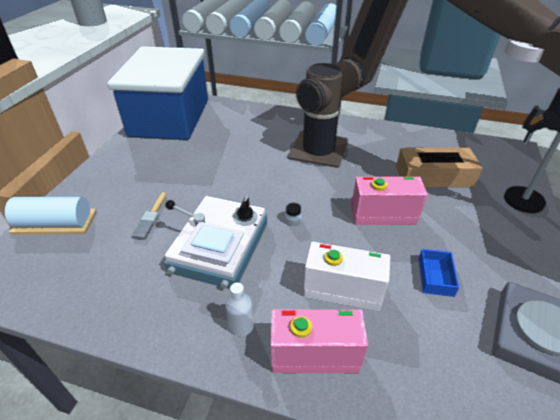

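View pics/side0.png

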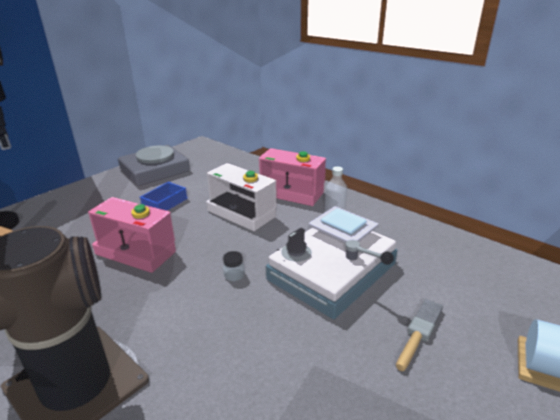

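View pics/wrist0.png

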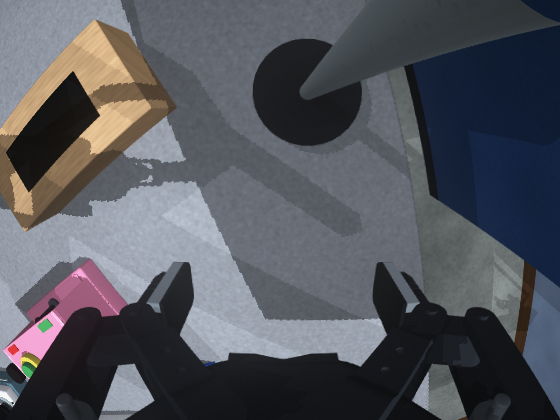

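```bash
cat >> h.py <<'E'
def proj(p,X):
    T=np.linalg.inv(p['world_from_camera']); c=T[:3,:3]@np.asarray(X)+T[:3,3]
    v=np.array([c[0],-c[1],-c[2]]); m=p['mtx']@v; return m[:2]/m[2]
def ray(p,uv,fish=False):
    M=p['mtx']; x=(uv[0]-M[0,2])/M[0,0]; y=(uv[1]-M[1,2])/M[1,1]
    if fish:
        r=np.hypot(x,y); d=np.array([np.sin(r)*x/r,np.sin(r)*y/r,np.cos(r)])
    else: d=np.array([x,y,1.])
    d=np.array([d[0],-d[1],-d[2]]); R=p['world_from_camera']
    d=R[:3,:3]@d; return R[:3,3],d/np.linalg.norm(d)
def atz(p,uv,z,fish=False):
    o,d=ray(p,uv,fish); return o+d*(z-o[2])/d[2]
def tri(rs):
    A=0;b=0
    for o,d in rs:
        P=np.eye(3)-np.outer(d,d); A=A+P; b=b+P@o
    X=np.linalg.solve(A,b); return X,[np.linalg.norm((np.eye(3)-np.outer(d,d))@(X-o)) for o,d in rs]
E
python3 - <<'E'
from h import *
Z=dict(microtome=0,dial_grip=.113,clamp_ball=.117,clamp_pivot=.117,hood=0,toggle_pivot=.045,toggle_off=.081,toggle_on=.081,start_top=.143,wash_bottle=0,slide_tray=0,sample_jar=0,frost_brush=0.0)
ps=[read_camera('scene'),read_camera('side')]
for n in Z:
    print(n)
    for p,c in zip(ps,'SD'):
        for r in mark_of(n,p)[:4]:
            if r['p']>.15: print('  ',c,round(r['p'],2),np.round(r['uv'],1),np.round(atz(p,r['uv'],Z[n]),4))
E
```

```text
microtome
   S 0.92 [220.8 245.9] [ 0.5651 -0.157   0.    ]
   D 0.66 [332.6 272.9] [ 0.5665 -0.164   0.    ]
dial_grip
   S 0.74 [244.  206.5] [ 0.5037 -0.1019  0.113 ]
   D 0.62 [293.4 237.4] [ 0.4943 -0.1001  0.113 ]
clamp_ball
   S 0.67 [169.5 201. ] [ 0.546 -0.306  0.117]
   S 0.2 [219.9 248.9] [ 0.6707 -0.1017  0.117 ]
   D 0.98 [387.8 255. ] [ 0.569  -0.2961  0.117 ]
clamp_pivot
   S 0.85 [199.6 211.4] [ 0.5609 -0.2077  0.117 ]
   D 0.95 [350.5 239.1] [ 0.5675 -0.2043  0.117 ]
hood
   S 0.96 [314.3 336.1] [0.766  0.1645 0.    ]
   S 0.77 [381.8 206.3] [0.2599 0.266  0.    ]
   S 0.6 [342.6 278.9] [0.5814 0.1981 0.    ]
   S 0.53 [244.8 202.3] [ 0.3676 -0.1576  0.    ]
   D 0.92 [130.2 258.5] [0.2735 0.2618 0.    ]
   D 0.91 [234.  217.1] [0.5877 0.2065 0.    ]
   D 0.76 [284.9 199.1] [0.7671 0.163  0.    ]
   D 0.49 [237.2 195.9] [0.6837 0.2937 0.    ]
toggle_pivot
   S 0.54 [333.8 256.2] [0.5498 0.164  0.045 ]
   D 0.94 [286.2 185.7] [0.7737 0.1631 0.045 ]
   D 0.93 [233.4 204.8] [0.585  0.2017 0.045 ]
   D 0.68 [122.5 241.2] [0.2735 0.2821 0.045 ]
   D 0.27 [227.2 191.3] [0.
[... 729 characters left out ...]
.1] [0.3048 0.2513 0.143 ]
   D 0.63 [247.5 177.2] [0.6014 0.1534 0.143 ]
   D 0.58 [141.  206.5] [0.3203 0.2388 0.143 ]
   D 0.5 [300.5 150.2] [0.8392 0.1609 0.143 ]
   D 0.44 [333.  272.8] [ 0.4187 -0.2614  0.143 ]
wash_bottle
   S 0.74 [238.8 320.8] [ 0.7788 -0.0193  0.    ]
   D 0.84 [333.1 216.2] [ 0.7813 -0.0122  0.    ]
slide_tray
   S 0.87 [436.5 277. ] [ 0.5031  0.4362 -0.    ]
   D 0.97 [164.2 203.3] [0.5013 0.4343 0.    ]
sample_jar
   S 0.56 [292.9 218.1] [0.394  0.0099 0.    ]
   D 0.93 [237.4 274.1] [0.4117 0.0071 0.    ]
frost_brush
   S 0.85 [151.8 213.6] [ 0.5012 -0.416   0.    ]
   D 0.76 [418.1 335.7] [ 0.5168 -0.4093  0.    ]
   D 0.51 [163.  201.5] [0.5057 0.4469 0.    ]
```

```bash
python3 - <<'E'
from h import *
S=cv2.imread('pics/scene0.png');D=cv2.imread('pics/side0.png')
a=cv2.resize(S[230:315,290:400],None,fx=7,fy=7,interpolation=cv2.INTER_CUBIC);cv2.imwrite('pics/c1.png',a)
a=cv2.resize(D[155:240,195:290],None,fx=7,fy=7,interpolation=cv2.INTER_CUBIC);cv2.imwrite('pics/c2.png',a)
a=cv2.resize(S[185:290,150:280],None,fx=5.5,fy=5.5,interpolation=cv2.INTER_CUBIC);cv2.imwrite('pics/c3.png',a)
a=cv2.resize(D[200:320,260:405],None,fx=5,fy=5,interpolation=cv2.INTER_CUBIC);cv2.imwrite('pics/c4.png',a)
E
```

```text
(no output)
```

View pics/c1.png

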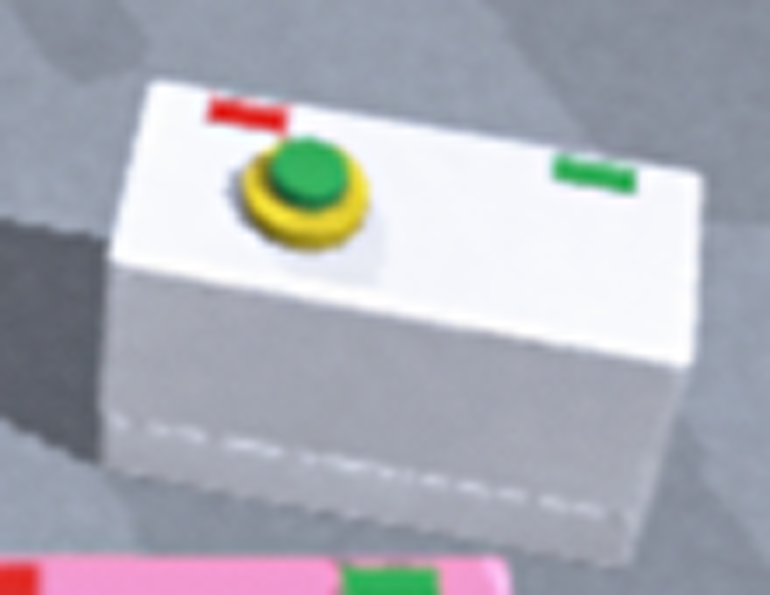

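View pics/c2.png

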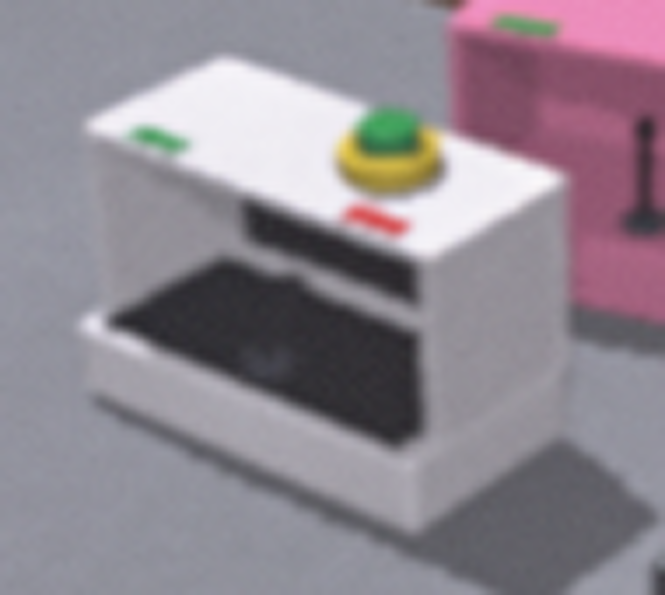

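View pics/c3.png

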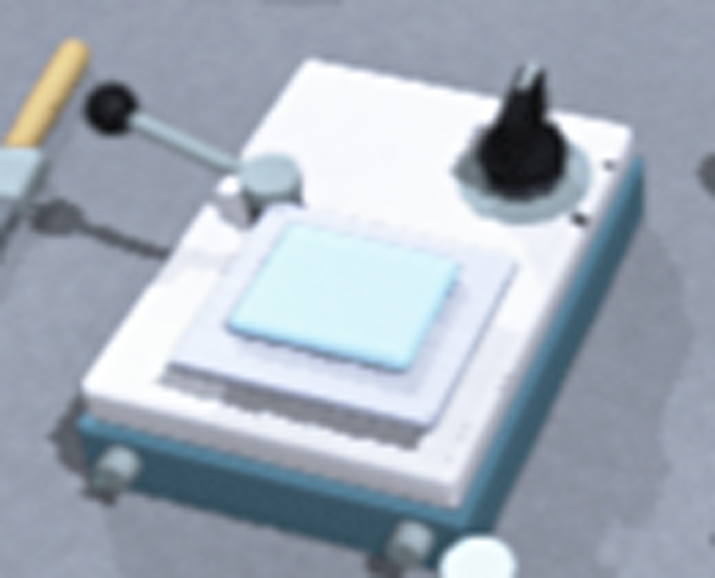

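View pics/c4.png

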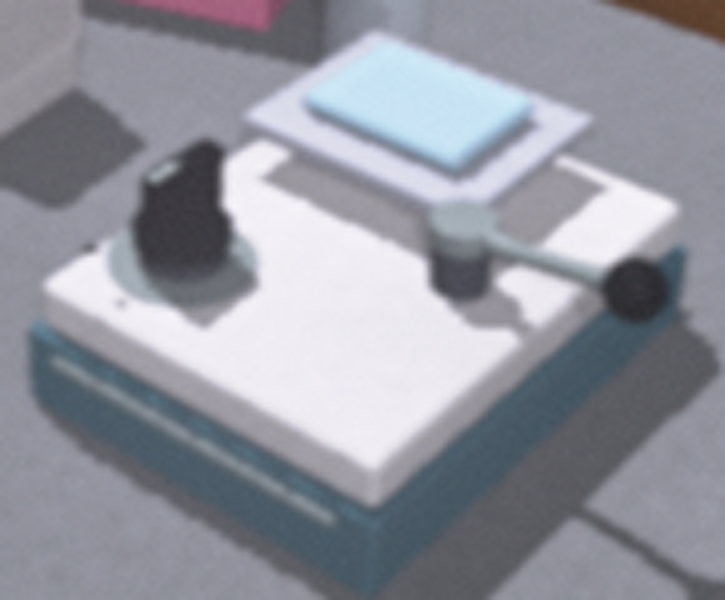

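```bash
cat > fit.py <<'E'
from h import *
from scipy.optimize import least_squares
ps=[read_camera('scene'),read_camera('side')]
def fit(obs,x0,ins=False):
    def f(v):
        c,s=np.cos(v[2]),np.sin(v[2]); r=[]
        for cam,uv,L in obs:
            L=np.array(L,float)
            if ins: L[:2]-=np.sign(L[:2])*v[3]
            X=[v[0]+c*L[0]-s*L[1],v[1]+s*L[0]+c*L[1],L[2]]
            r+=list(proj(ps[cam],X)-uv)
        return np.array(r)
    o=least_squares(f,x0,loss='soft_l1'); print(np.round(o.x,4),'deg',np.degrees(o.x[2]),np.round(f(o.x).reshape(-1,2),1).tolist()); return o.x
s=lambda u,v:(290+(u+.5)/7-.5,230+(v+.5)/7-.5)
d=lambda u,v:(195+u/7-.4,155+v/7-.4)
F=-.003;B=.08
hx=fit([(0,s(150,82),(F,-.095,.121)),(0,s(703,175),(F,.095,.121)),(0,s(110,262),(B,-.095,.121)),(0,s(690,365),(B,.095,.121)),(0,s(100,460),(B,-.095,0)),(0,s(630,565),(B,.095,0)),
 (1,d(90,127),(F,.095,.121)),(1,d(432,258),(F,-.095,.121)),(1,d(568,178),(B,-.095,.121)),(1,d(228,55),(B,.095,.121)),(1,d(95,400),(-.02,.095,0)),(1,d(418,530),(-.02,-.095,0)),(1,d(82,328),(-.02,.095,.035)),(1,d(412,448),(-.02,-.095,.035))],[.59,.2,-.15])
s=lambda u,v:(150+u/5.5-.4,185+v/5.5-.4)
d=lambda u,v:(260+u/5-.4,200+v/5-.4)
z=.07
mx=fit([(0,s(310,62),(-.13,-.1,z)),(0,s(632,128),(-.13,.1,z)),(0,s(462,505),(.13,.1,z)),(0,s(85,385),(.13,-.1,z)),(1,d(375,470),(-.13,-.1,z)),(1,d(45,285),(-.13,.1,z)),(1,d(680,207),(.13,-.1,z))],[.565,-.16,-.1,.002],True)
def W(p,L):
    c,s=np.cos(p[2]),np.sin(p[2]); return np.array([p[0]+c*L[0]-s*L[1],p[1]+s*L[0]+c*L[1],L[2]])
for n,p,L in [('toff',hx,(0,-.017,.081)),('ton',hx,(0,.017,.081)),('dial',mx,(-.07,.055,.113)),('pivot',mx,(0,-.05,.117))]:
    X=W(p,L); print(n,np.round(X,4),np.round(proj(ps[0],X),1),np.round(proj(ps[1],X),1))
# start button: crop centre of top
su=[290+310/7-.4,230+168/7-.4]; du=[195+388/7-.4,155+124/7-.4]
print('start',tri([ray(ps[0],su),ray(ps[1],du)]),atz(ps[0],su,.143),atz(ps[1],du,.143))
b=[s(110,108),d(636,289)]
print('ball',tri([ray(ps[i],b[i]) for i in(0,1)]),[atz(ps[i],b[i],.117) for i in (0,1)])
E
python3 fit.py
```

```text
[0.5836 0.2021 0.0658] deg 3.769441519678632 [[0.1, 0.5], [-0.8, 0.3], [-0.3, 0.2], [-0.0, 0.3], [-0.9, 2.5], [-0.6, 2.0], [-0.8, 0.3], [-0.1, -0.0], [-0.3, 0.1], [-0.7, 0.9], [-1.6, -0.7], [-0.3, 1.6], [-0.9, -0.4], [0.0, 2.7]]
[ 0.5696 -0.1573 -0.0032  0.006 ] deg -0.18540278165613458 [[-0.8, -0.7], [-0.0, -0.4], [-1.2, -4.7], [-0.8, 0.3], [-0.1, -1.2], [-1.2, -0.7], [-0.5, -1.1]]
toff [0.5847 0.1851 0.081 ] [340.7 258.7] [236.5 195.7]
ton [0.5825 0.219  0.081 ] [354.3 261. ] [227.8 192.3]
dial [ 0.4998 -0.1021  0.113 ] [244.4 205.6] [295.6 236.7]
pivot [ 0.5695 -0.2073  0.117 ] [198.4 213.5] [352.1 239.2]
start (array([0.62818279, 0.1705082 , 0.14256546]), [np.float64(5.019547055197166e-05), np.float64(5.019547055190591e-05)]) [0.62852812 0.17058051 0.143     ] [0.6275533  0.16978553 0.143     ]
ball (array([ 0.55903474, -0.2989278 ,  0.11782902]), [np.float64(0.0003367506904752046), np.float64(0.0003367506904749674)]) [array([ 0.55811318, -0.29920959,  0.117     ]), array([ 0.56029817, -0.29870977,  0.117     ])]
```

```bash
cat >> h.py <<'E'
from scipy.spatial.transform import Rotation as Ro
H=np.array([.5836,.2021,.0658]); Mi=np.array([.5696,-.1573,-.0032])
def W(p,L):
    c,s=np.cos(p[2]),np.sin(p[2]); return np.array([p[0]+c*L[0]-s*L[1],p[1]+s*L[0]+c*L[1],L[2]])
def inv(p,X):
    c,s=np.cos(p[2]),np.sin(p[2]); d=np.asarray(X)[:2]-p[:2]; return np.array([c*d[0]+s*d[1],-s*d[0]+c*d[1],X[2]])
def toolR(yawy,tilt,fwd=0):
    """tool y at world angle yawy; tilted forward by tilt toward (yawy-90deg)"""
    y=np.array([np.cos(yawy),np.sin(yawy),0]); f=np.array([np.cos(yawy-np.pi/2),np.sin(yawy-np.pi/2),0])
    z=f*np.sin(tilt)-np.array([0,0,1])*np.cos(tilt); x=np.cross(y,z); return Ro.from_matrix(np.c_[x,y,z])
def plan(X,R=None,st=None):
    s=st or get_state(); d=(np.asarray(X)-s['eef_pos'])*1000
    r=np.zeros(3) if R is None else (R*Ro.from_quat(s['tcp_rot']).inv()).as_rotvec(degrees=True)
    print('t',round(s['time'],2),'pos',np.round(s['eef_pos'],4),'D mm',np.round(d,1),'|',round(np.linalg.norm(d),1),'rot',np.round(r,2),'|',round(np.linalg.norm(r),1)); return d,r
E
python3 - <<'E'
from h import *
import plant; print([k for k in dir(plant) if not k.startswith('_')], getattr(plant,'grasp_offset',None))
R=toolR(np.pi/2+H[2],np.radians(40))
X=W(H,(-.06,-.055,.16)); print(X); plan(X,R)
E
```

```text
['Unreachable', 'get_state', 'grasp_offset', 'mark_of', 'read_camera', 'sign_off', 'silhouettes', 'spot_in'] 0.0187
[0.52734623 0.14327387 0.16      ]
t 1.65 pos [0.1851 0.6491 0.2313] D mm [ 342.3 -505.8  -71.3] | 614.9 rot [ -4.25 -39.97  18.88] | 44.4
```

Call:
jog_arm(targets="0 0 35 0 0 0 -1;0 0 35 0 0 0 -1;20 -30 0 -0.25 -2.35 1.1 -1;20 -30 0 -0.25 -2.35 1.1 -1;20 -30 0 -0.25 -2.35 1.1 -1;20 -30 0 -0.25 -2.35 1.1 -1;20 -30 0 -0.25 -2.35 1.1 -1;20 -30 0 -0.25 -2.35 1.1 -1;20 -30 0 -0.25 -2.35 1.1 -1;20 -30 0 -0.25 -2.35 1.1 -1")

```text
time: 2.48
eef_pos: [0.3477, 0.4035, 0.3047]
tcp_rot: [0.053, 0.984, 0.006, 0.173]
contact_force: [0.3, 0.2, -0.3]
opening: -0.001
```

Call:
jog_arm(targets="20 -30 0 -0.25 -2.35 1.1 -1;20 -30 0 -0.25 -2.35 1.1 -1;20 -30 0 -0.25 -2.35 1.1 -1;20 -30 0 -0.25 -2.35 1.1 -1;20 -30 0 -0.25 -2.35 1.1 -1;20 -30 0 -0.25 -2.35 1.1 -1;20 -30 0 -0.25 -2.35 1.1 -1;20 -30 0 -0.25 -2.35 1.1 -1;20 -30 0 -0.25 -2.35 1.1 -1;0 0 0 0 0 0 -1")

```text
time: 3.32
eef_pos: [0.5333, 0.1156, 0.3096]
tcp_rot: [-0.041, 0.93, 0.009, 0.364]
contact_force: [-0.1, 0.3, -0.2]
opening: 0.002
```

```bash
python3 - <<'E'
from h import *
R=toolR(np.pi/2+H[2],np.radians(40))
plan(W(H,(-.06,-.055,.16)),R)
p=read_camera('wrist'); save('w1',p)
E
```

```text
t 3.32 pos [0.5333 0.1156 0.3096] D mm [  -5.9   27.7 -149.6] | 152.2 rot [ 0.54  2.78 -0.95] | 3.0
```

View pics/w1.png

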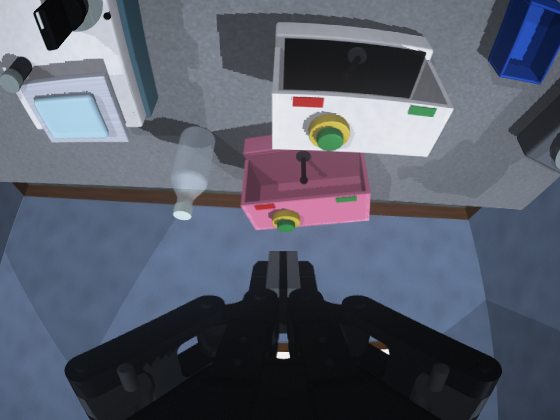

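Call:
jog_arm(targets="-1 5 -25 0.1 0.5 -0.2 -1;-1 5 -25 0.1 0.5 -0.2 -1;-1 5 -25 0.1 0.5 -0.2 -1;-1 5 -25 0.1 0.5 -0.2 -1;-1 5 -25 0.1 0.5 -0.2 -1;-1 3 -25 0 0.3 0 -1;0 0 0 0 0 0 -1")

```text
time: 3.95
eef_pos: [0.525, 0.1515, 0.1617]
tcp_rot: [-0.03, 0.938, 0.014, 0.344]
contact_force: [-1.1, -0.1, -0.0]
opening: 0.001
```

```bash
python3 - <<'E'
from h import *
R=toolR(np.pi/2+H[2],np.radians(40))
plan(W(H,(.006,-.055,.072)),R)
print(inv(H,get_state()['eef_pos']))
p=read_camera('wrist'); save('w2',p);p=read_camera('side'); save('s2',p)
E
```

```text
t 3.95 pos [0.525  0.1515 0.1617] D mm [ 68.3  -3.9 -89.7] | 112.8 rot [-0.28  0.26 -0.02] | 0.4
[-0.06184712 -0.04663504  0.16169787]
```

View pics/w2.png

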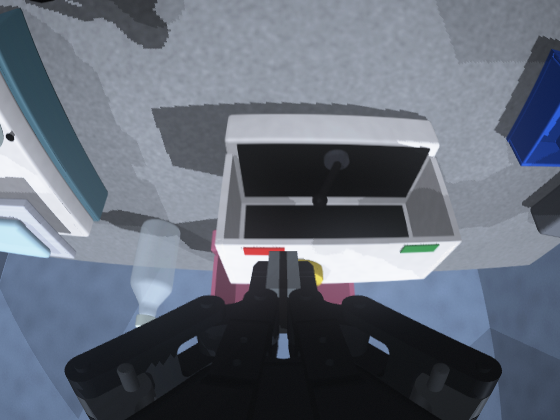

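View pics/s2.png

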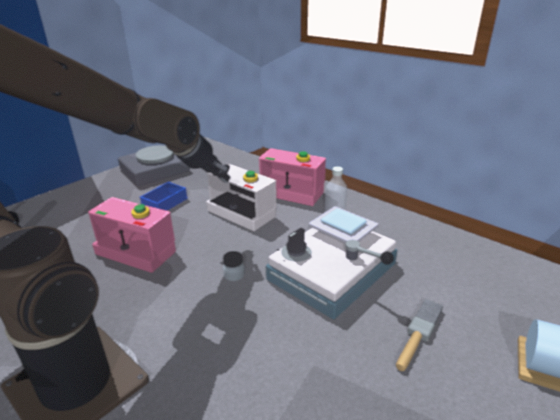

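Call:
jog_arm(targets="0 -4 -15 0 0 0 -1;0 -3 -15 0 0 0 -1;0 -1 -15 0 0 0 -1;11 0 -7 0 0 0 -1;11 0 -7 0 0 0 -1;12 1 -7 0 0 0 -1;12 1 -8 0 0 0 -1;11 1 -8 0 0 0 -1;11 1 -8 0 0 0 -1;0 0 0 0 0 0 -1")

```text
time: 4.88
eef_pos: [0.6099, 0.1515, 0.1399]
tcp_rot: [-0.032, 0.938, 0.015, 0.344]
contact_force: [-0.2, 0.1, 0.4]
opening: -0.001
```

```bash
python3 - <<'E'
from h import *
plan(W(H,(.006,-.040,.072)))
s=get_state();print(inv(H,s['eef_pos'])*1000,s['contact_force'])
E
```

```text
t 4.88 pos [0.6099 0.1515 0.1399] D mm [-17.7  11.1 -67.9] | 71.0 rot [0. 0. 0.] | 0.0
[ 22.92724124 -52.26696461 139.89434966] [-0.20658414  0.10863062  0.38611998]
```

```bash
python3 - <<'E'
from h import *
s=get_state();print(s['qpos'],s['contact_force'],s['tcp_rot'])
p=read_camera('wrist'); save('w3',p);p=read_camera('side'); save('s3',p)
E
```

```text
[ 0.08382374  0.01840461  2.1809031  -0.01771395  0.23857683 -1.53905526] [-0.20658414  0.10863062  0.38611998] [-0.03179711  0.93818868  0.01497965  0.34433494]
```

View pics/s3.png

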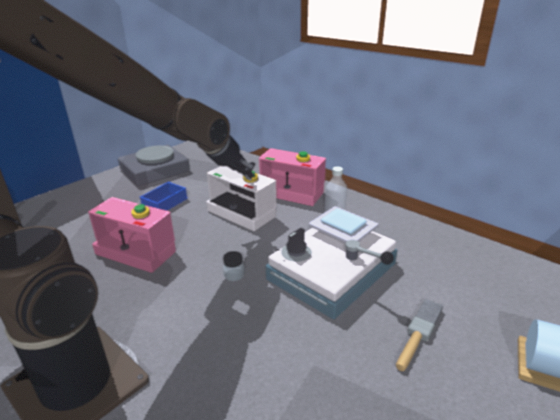

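View pics/w3.png

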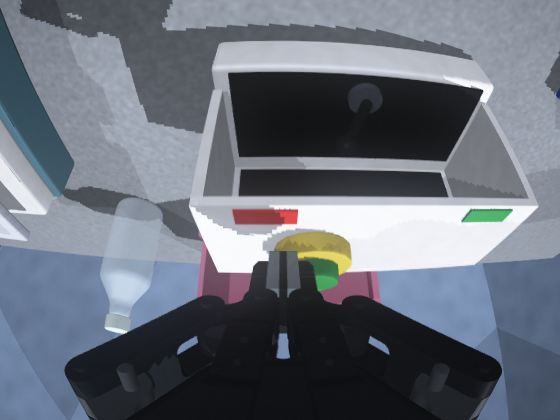

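```bash
cat >> h.py <<'E'
def fitk(D):
    A=[];b=[]
    for q,p in D:
        a,c,d=q[1],q[1]+q[2],q[1]+q[2]+q[4]; r=np.hypot(p[0],p[1])
        A+= [[0,np.sin(a),np.sin(c),np.sin(d)],[1,np.cos(a),np.cos(c),np.cos(d)]]; b+=[r,p[2]]
    k,res,_,sv=np.linalg.lstsq(np.array(A),np.array(b),rcond=None); print(np.round(k,3),res,sv); return k
def ik(k,r,z,tilt):
    h,L1,L2,dt=k; s=np.pi-tilt; wr=r-dt*np.sin(s); wz=z-h-dt*np.cos(s)
    c=(wr**2+wz**2-L1**2-L2**2)/(2*L1*L2); q3=np.arccos(c); q2=np.arctan2(wr,wz)-np.arctan2(L2*np.sin(q3),L1+L2*np.cos(q3))
    return q2,q3,s-q2-q3
E
python3 - <<'E'
from h import *
s=get_state()
D=[([1.143,.2872,1.5782,0,1.2786],[.1848,.6485,.2299]),(s['qpos'],s['eef_pos'])]
k=fitk(D)
for X in [(-.002,-.05,.071),(.006,-.05,.072),(-.06,-.05,.12)]:
    w=W(H,X); r=np.hypot(w[0],w[1])
    for t in (25,30,35,40): print(X,t,np.round(ik(k,r,w[2],np.radians(t)),3))
E
```

```text
[0.194 0.469 0.566 0.25 ] [] [2.49223708 1.26235124 0.43123344 0.09623623]
(-0.002, -0.05, 0.071) 25 [0.134 2.129 0.442]
(-0.002, -0.05, 0.071) 30 [0.114 2.176 0.328]
(-0.002, -0.05, 0.071) 35 [0.098 2.221 0.211]
(-0.002, -0.05, 0.071) 40 [0.089 2.264 0.09 ]
(0.006, -0.05, 0.072) 25 [0.148 2.111 0.446]
(0.006, -0.05, 0.072) 30 [0.127 2.159 0.332]
(0.006, -0.05, 0.072) 35 [0.112 2.204 0.215]
(0.006, -0.05, 0.072) 40 [0.103 2.246 0.094]
(-0.06, -0.05, 0.12) 25 [-0.06   2.223  0.542]
(-0.06, -0.05, 0.12) 30 [-0.088  2.27   0.435]
(-0.06, -0.05, 0.12) 35 [-0.111  2.316  0.325]
(-0.06, -0.05, 0.12) 40 [-0.128  2.361  0.21 ]
```

Call:
jog_arm(targets="-8 0 15 -0.1 2 0 -1;-20 -1 10 -0.1 2 0 -1;-20 -1 5 -0.1 2 0 -1;-20 -2 0 -0.1 2 0 -1;-20 -2 0 -0.1 2 0 -1;0 0 -10 0 0 0 -1;0 0 0 0 0 0 -1")

```text
time: 5.57
eef_pos: [0.5144, 0.146, 0.166]
tcp_rot: [-0.033, 0.965, 0.014, 0.261]
contact_force: [-0.3, 0.3, 0.0]
opening: 0.004
```

```bash
python3 - <<'E'
from h import *
R=toolR(np.pi/2+H[2],np.radians(30))
plan(W(H,(-.06,-.055,.115)),R)
s=get_state();print(inv(H,s['eef_pos'])*1000,s['contact_force'],s['qpos'])
E
```

```text
t 5.57 pos [0.5144 0.146  0.166 ] D mm [ 12.9  -2.8 -51. ] | 52.7 rot [-0.62  0.25 -0.26] | 0.7
[-72.72261264 -51.38354046 165.98941525] [-0.29303726  0.33940277  0.03153074] [ 8.63323673e-02 -2.12646106e-01  2.28249155e+00  1.91494210e-03
  5.42970157e-01 -1.55335531e+00]
```

Call:
jog_arm(targets="2 -1 -17 -0.3 0.1 -0.1 -1;4 -1 -17 -0.3 0.1 -0.1 -1;6 -1 -17 0 0 0 -1;12 0 -9 0 0 0 -1;12 0 -9 0 0 0 -1;12 0 -9 0 0 0 -1;12 1 -9 0 0 0 -1;11 1 -8 0 0 0 -1;0 0 0 0 0 0 -1")

```text
time: 6.32
eef_pos: [0.5904, 0.1456, 0.0657]
tcp_rot: [-0.032, 0.964, 0.009, 0.264]
contact_force: [-0.3, -0.4, 0.0]
opening: 0.006
```

```bash
python3 - <<'E'
from h import *
R=toolR(np.pi/2+H[2],np.radians(30))
plan(W(H,(-.002,-.050,.071)),R)
s=get_state();print(inv(H,s['eef_pos'])*1000,s['contact_force'],s['qpos'])
p=read_camera('wrist'); save('w4',p)
E
```

```text
t 6.32 pos [0.5904 0.1456 0.0657] D mm [-5.5  6.5  5.3] | 10.0 rot [-0.06  0.63 -0.09] | 0.6
[  3.08597277 -56.86435938  65.7290257 ] [-0.26296287 -0.42423367  0.04412562] [ 0.07696112  0.13938216  2.16535273 -0.0156776   0.30233053 -1.54740248]
```

View pics/w4.png

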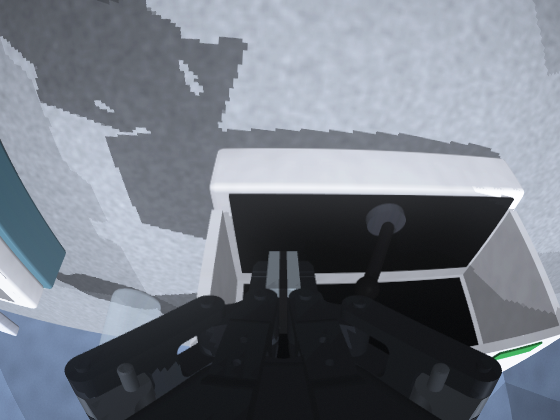

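Call:
jog_arm(targets="-2 4 3 0 0 0 -1;-1 4 2 0 0 0 -1;0 3 0 0 0 0 -1;0 0 0 0 0 0 -1")

```text
time: 6.7
eef_pos: [0.5853, 0.1577, 0.072]
tcp_rot: [-0.032, 0.964, 0.009, 0.264]
contact_force: [0.2, 0.2, -0.3]
opening: 0.002
```

Call:
jog_arm(targets="0 2 0 0 0 0 -1;0 2 0 0 0 0 -1;0 2 0 0 0 0 -1")

```text
time: 6.95
eef_pos: [0.5851, 0.1648, 0.0738]
tcp_rot: [-0.033, 0.964, 0.009, 0.265]
contact_force: [0.1, -0.2, 0.3]
opening: -0.002
```

Call:
jog_arm(targets="0 2 0 0 0 0 -1;0 2 0 0 0 0 -1")

```text
time: 7.12
eef_pos: [0.5853, 0.1685, 0.0745]
tcp_rot: [-0.033, 0.963, 0.009, 0.266]
contact_force: [-3.5, -7.0, 7.0]
opening: 0.001
```

```bash
python3 - <<'E'
from h import *
s=get_state();print(inv(H,s['eef_pos'])*1000,s['contact_force'],s['wrist_torque'],s['qpos'])
p=read_camera('wrist'); save('w5',p)
p=read_camera('side'); save('s5',p)
s=get_state();print(inv(H,s['eef_pos'])*1000,s['contact_force'],s['wrist_torque'],s['qpos'])
E
```

```text
[ -0.48809688 -33.60891644  74.54029836] [-3.5097001  -7.02657154  7.01556286] [-0.99261515  0.22529745 -0.54795094] [ 0.1265649   0.12639175  2.15998814 -0.09723385  0.31942549 -1.42901672]
[ -0.53244352 -33.644833    74.64748479] [-3.71483733 -5.42675804  4.30586677] [-0.71244318  0.28592512 -0.39616359] [ 0.12649643  0.12615045  2.15989397 -0.09692651  0.32011949 -1.42935293]
```

View pics/w5.png

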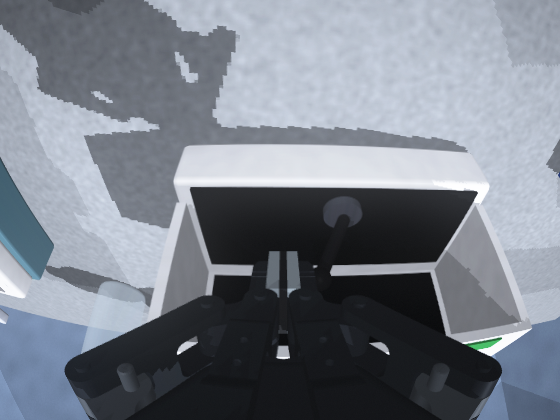

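View pics/s5.png

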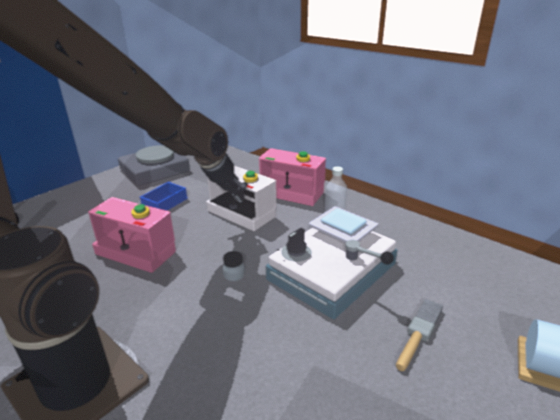

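Call:
jog_arm(targets="0 -4 -1 0 0 0 -1;0 -4 -1 0 0 0 -1;3 0 -5 0 0 0 -1;2 0 -4 0 0 0 -1;0 0 -1 0 0 0 -1")

```text
time: 7.63
eef_pos: [0.5911, 0.1598, 0.062]
tcp_rot: [-0.033, 0.963, 0.009, 0.266]
contact_force: [-0.3, -0.1, -0.1]
opening: -0.002
```

Call:
jog_arm(targets="0 2 0 0 0 0 -1;0 2 -0.4 0 0 0 -1;0 2 -0.4 0 0 0 -1")

```text
time: 7.88
eef_pos: [0.5908, 0.1658, 0.0597]
tcp_rot: [-0.032, 0.964, 0.009, 0.265]
contact_force: [-2.8, -7.6, 4.7]
opening: 0.004
```

Call:
jog_arm(targets="0 2 -0.4 0 0 0 -1;0 1.5 -0.4 0 0 0 -1")

```text
time: 8.05
eef_pos: [0.5921, 0.1686, 0.0602]
tcp_rot: [-0.032, 0.963, 0.008, 0.266]
contact_force: [-2.5, -6.1, 3.5]
opening: -0.003
```

Call:
jog_arm(targets="0 2 -0.4 0 0 0 -1;0 2 -0.4 0 0 0 -1")

```text
time: 8.22
eef_pos: [0.5932, 0.1719, 0.0609]
tcp_rot: [-0.032, 0.963, 0.007, 0.267]
contact_force: [-0.8, -3.9, 3.0]
opening: 0.002
```

Call:
jog_arm(targets="0 2 0 0 0 0 -1;0 2 0 0 0 0 -1")

```text
time: 8.38
eef_pos: [0.5939, 0.176, 0.0617]
tcp_rot: [-0.032, 0.963, 0.007, 0.268]
contact_force: [-1.1, -1.8, 1.3]
opening: 0.002
```

Call:
jog_arm(targets="0 2 0 0 0 0 -1;0 2 0 0 0 0 -1")

```text
time: 8.55
eef_pos: [0.5941, 0.1808, 0.062]
tcp_rot: [-0.032, 0.963, 0.007, 0.268]
contact_force: [-0.8, -1.6, 0.6]
opening: -0.001
```

Call:
jog_arm(targets="0 2 0 0 0 0 -1;0 2 0 0 0 0 -1;0 2 0 0 0 0 -1")

```text
time: 8.8
eef_pos: [0.5933, 0.1886, 0.0612]
tcp_rot: [-0.033, 0.963, 0.008, 0.268]
contact_force: [-1.0, -0.7, -0.1]
opening: -0.005
```

```bash
python3 - <<'E'
from h import *
s=get_state();print(inv(H,s['eef_pos'])*1000,s['contact_force'])
p=read_camera('wrist'); save('w6',p)
E
```

```text
[  8.80047845 -14.13224221  61.22033654] [-1.00711217 -0.74631473 -0.05343588]
```

View pics/w6.png

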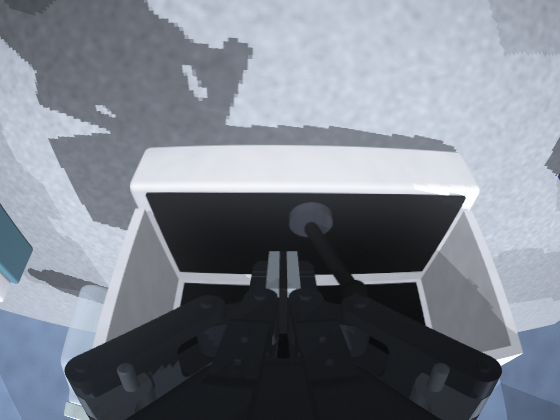

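Call:
jog_arm(targets="0 -6 0 0 0 0 -1;-10 -4 9 0 0 0 -1;-14 -2 11 0 0 0 -1;-15 -1 12 0 0 0 -1;-15 -1 14 0 0 0 -1;-15 -1 20 0 0 0 -1;0 0 30 0 0 0 -1;0 -10 30 0 3 0 0;0 -15 30 0 3 0 1;0 -20 30 0 3 0 1")

```text
time: 9.68
eef_pos: [0.5072, 0.1314, 0.2371]
tcp_rot: [-0.037, 0.984, 0.011, 0.173]
contact_force: [1.6, 0.1, -0.3]
opening: 0.418
```

```bash
python3 - <<'E'
from h import *
plan((.48,-.10,.26),toolR(np.pi/2,0))
p=read_camera('wrist'); save('w7',p)
E
```

```text
t 9.68 pos [0.5072 0.1314 0.2371] D mm [ -27.2 -231.4   22.9] | 234.1 rot [-1.32 19.94 -4.29] | 20.4
```

View pics/w7.png

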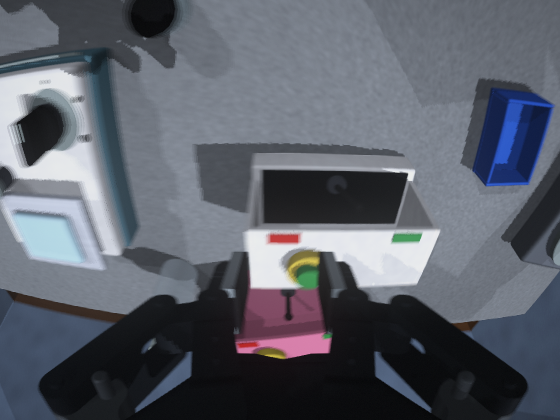

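Call:
jog_arm(targets="-4 -29 4 -0.2 2.5 -0.5 1;-4 -29 4 -0.2 2.5 -0.5 1;-4 -29 4 -0.2 2.5 -0.5 1;-3 -29 4 -0.2 2.5 -0.5 1;-3 -29 4 -0.2 2.5 -0.5 1;-3 -29 2 -0.2 2.5 -0.5 1;-3 -29 0 -0.2 2.5 -0.5 1;-3 -28 0 0 2.5 -0.5 1;0 0 0 0 0 0 1")

```text
time: 10.48
eef_pos: [0.4858, -0.1115, 0.2764]
tcp_rot: [-0.002, 1.0, -0.003, 0.006]
contact_force: [-0.2, -0.1, -0.1]
opening: 1.002
```

```bash
python3 - <<'E'
from h import *
plan((.48,-.10,.26),toolR(np.pi/2,0))
p=read_camera('wrist'); save('w8',p)
for n in ['dial_grip','clamp_ball','clamp_pivot']:
  for r in mark_of(n,p)[:2]: print(n,round(r['p'],2),r['uv'],atz(p,r['uv'],.113 if n=='dial_grip' else .117,True))
E
```

```text
t 10.48 pos [ 0.4858 -0.1115  0.2764] D mm [ -5.8  11.5 -16.4] | 20.9 rot [ 0.33  0.73 -0.19] | 0.8
dial_grip 0.73 [516.6, 249.1] [0.56142897 0.18495516 0.113     ]
dial_grip 0.58 [292.7, 200.3] [ 0.49997667 -0.10251982  0.113     ]
clamp_ball 0.55 [117.3, 249.7] [ 0.55762663 -0.29956983  0.117     ]
clamp_pivot 0.86 [190.6, 260.2] [ 0.56619845 -0.21084408  0.117     ]
```

View pics/w8.png

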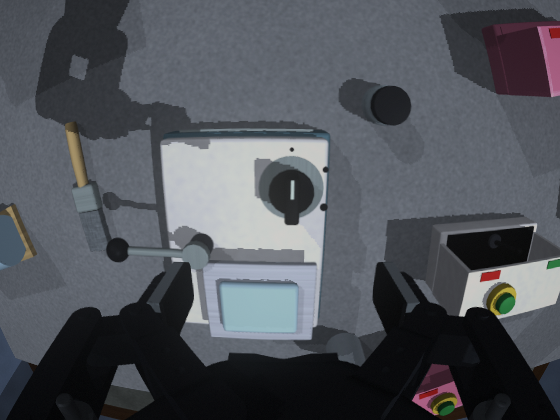

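```bash
python3 - <<'E'
from h import *
p=read_camera('wrist')
im=p['pixels']; c=im[130:240,240:345]; cv2.imwrite('pics/c8.png',cv2.resize(c,None,fx=5,fy=5,interpolation=cv2.INTER_CUBIC))
g=im[175:202,284:300].astype(int).min(2); ys,xs=np.nonzero(g>120); print(len(ys),xs.min()+284,xs.max()+284,ys.min()+175,ys.max()+175)
top=xs[ys<ys.min()+3].mean()+284; bot=xs[ys>ys.max()-3].mean()+284
a=atz(p,(top,ys.min()+175),.1275,True);b=atz(p,(bot,ys.max()+175),.1275,True); print(a,b,np.degrees(np.arctan2(*(a-b)[1::-1])))
ctr=W(Mi,(-.07,.055,.07))
for uv in [(291.5,149.5),(326,169.5),(323.5,207.5)]:
    x=atz(p,uv,.07,True); d=x-ctr; print(x,np.degrees(np.arctan2(d[1],d[0])),np.hypot(d[0],d[1]))
E
```

```text
57 285 287 181 199
[ 0.47662787 -0.10417677  0.1275    ] [ 0.49388844 -0.10397626  0.1275    ] -179.33445928945062
[ 0.45525526 -0.09812074  0.07      ] 174.92280923446387 0.044696467535872704
[ 0.47671074 -0.05992661  0.07      ] 118.68885585966436 0.04804808033856135
[ 0.52053506 -0.06080761  0.07      ] 63.296989757513465 0.046195529562741346
```

View pics/c8.png

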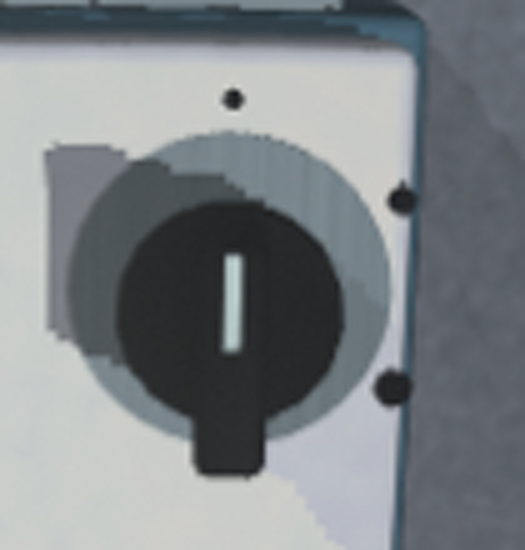

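```bash
python3 - <<'E'
from h import *
plan((.4995,-.1025,.098),toolR(np.pi/2,0)); print(get_state()['qpos'])
E
```

```text
t 10.73 pos [ 0.4852 -0.1065  0.2762] D mm [  14.3    4.  -178.2] | 178.8 rot [ 0.17  0.79 -0.51] | 1.0
[-0.42219366 -0.15741025  1.96141487  0.0031222   1.32375802 -2.0026491 ]
```

Call:
jog_arm(targets="3 1 -30 0 0.2 -0.1 1;3 1 -30 0 0.2 -0.1 1;3 1 -30 0 0.2 -0.1 1;3 1 -30 0 0.2 -0.1 1;2 0 -25 0 0 -0.1 1;0 0 -20 0 0 0 1;0 0 0 0 0 0 1")

```text
time: 11.32
eef_pos: [0.5004, -0.0928, 0.1098]
tcp_rot: [-0.007, 1.0, -0.004, 0.007]
contact_force: [-0.8, 0.5, -1.0]
opening: 0.997
```

```bash
python3 - <<'E'
from h import *
plan((.4995,-.1025,.098),toolR(np.pi/2,0)); print(get_state()['contact_force'])
p=read_camera('wrist'); save('w9',p)
E
```

```text
t 11.32 pos [ 0.5004 -0.0928  0.1098] D mm [ -0.9  -9.7 -11.8] | 15.3 rot [ 0.42  0.77 -0.78] | 1.2
[-0.83400853  0.49863945 -0.95951522]
```

View pics/w9.png

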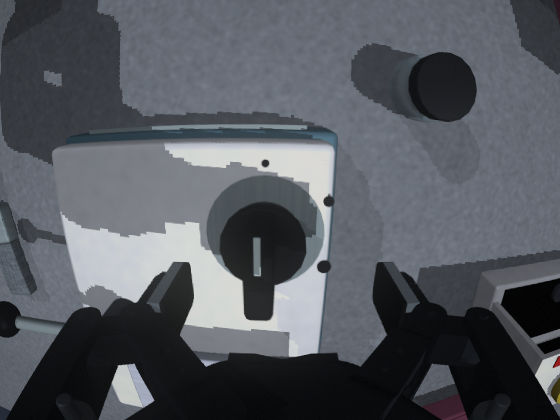

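Call:
jog_arm(targets="-1 -6 -6 0.2 0.4 -0.4 1;0 -4 -5 0.2 0.4 -0.4 1;0 0 -1 0 0 0 1;0 0 0 0 0 0 0.3")

```text
time: 11.7
eef_pos: [0.5037, -0.1037, 0.1044]
tcp_rot: [-0.001, 1.0, -0.002, 0.005]
contact_force: [0.3, 1.2, 0.3]
opening: 0.886
```

```bash
python3 - <<'E'
from h import *
plan((.4995,-.1025,.098),toolR(np.pi/2,0)); print(get_state()['contact_force'])
p=read_camera('wrist'); save('w10',p)
E
```

```text
t 11.7 pos [ 0.5037 -0.1037  0.1044] D mm [-4.2  1.2 -6.4] | 7.7 rot [ 0.24  0.55 -0.09] | 0.6
[0.31368056 1.24206444 0.30523946]
```

View pics/w10.png

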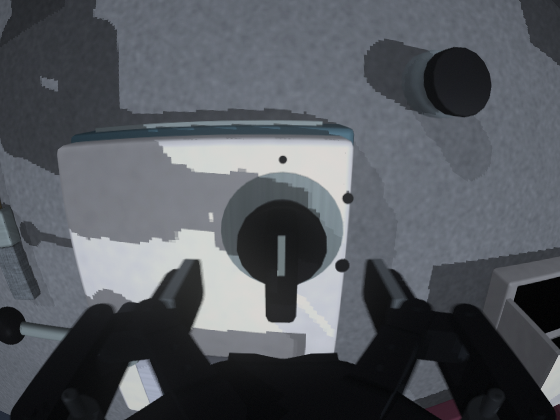

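Call:
jog_arm(targets="-3 1 -5 0 0.3 0 0;-1 0 -2 0 0 0 -0.3;0 0 0 0 0 0 -1;0 0 0 0 0 0 -1;0 0 0 0 0 0 -1;0 0 0 0 0 0 -1;0 0 0 0 0 0 -1", force=40)

```text
time: 12.33
eef_pos: [0.501, -0.1041, 0.0997]
tcp_rot: [-0.0, 1.0, -0.004, 0.005]
contact_force: [-0.5, -1.2, -0.7]
opening: 0.158
```

```bash
python3 - <<'E'
from h import *
plan((.4995,-.1025,.098),toolR(np.pi/2,0)); print(get_state()['contact_force'],get_state()['opening'])
p=read_camera('wrist'); save('w11',p)
E
```

```text
t 12.33 pos [ 0.501  -0.1041  0.0997] D mm [-1.5  1.6 -1.7] | 2.8 rot [ 0.41  0.52 -0.02] | 0.7
[-0.45320463 -1.15369866 -0.7359788 ] 0.1580053705401305
```

View pics/w11.png

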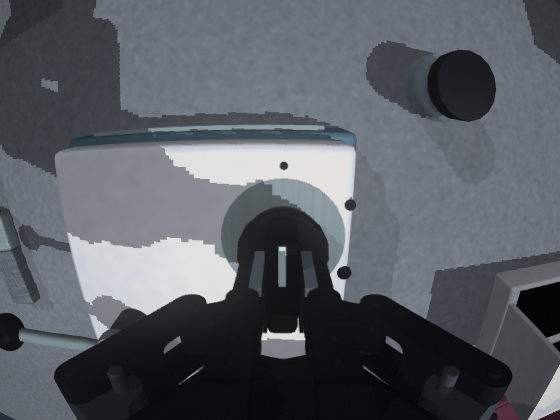

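Call:
jog_arm(targets="0 0 -3 0 0 0 -1;0 0 -3 0 0 0 -1;0 0 -3 0 0 0 -1;0 0 -2 0 0 0 -1")

```text
time: 12.72
eef_pos: [0.5011, -0.1042, 0.091]
tcp_rot: [-0.0, 1.0, -0.003, 0.004]
contact_force: [-4.5, -0.1, 7.3]
opening: 0.154
```

Call:
jog_arm(targets="-0.5 0 -0.7 0 0 -6 -1;-0.5 0 -0.7 0 0 -6 -1;0 0 -0.7 0 0 -6 -1;0 0 -0.7 0 0 -6 -1")

```text
time: 13.05
eef_pos: [0.501, -0.1051, 0.0916]
tcp_rot: [0.215, 0.977, -0.005, 0.002]
contact_force: [-4.2, 0.0, 7.3]
opening: 0.159
```

```bash
cat > yaw.py <<'E'
from h import *
s=get_state(); R=Ro.from_quat(s['tcp_rot']).as_matrix(); print('t',s['time'],'tool y angle',np.degrees(np.arctan2(R[1,1],R[0,1])),'z tilt',R[:,2],s['eef_pos'],s['contact_force'],s['wrist_torque'])
E
python3 yaw.py
```

```text
t 13.05 tool y angle 65.17943644529491 z tilt [ 0.00264209 -0.01110447 -0.99993485] [ 0.50103911 -0.10511354  0.091623  ] [-4.20734956  0.04912858  7.31564988] [0.03161925 0.72486861 0.05373464]
```

Call:
jog_arm(targets="-0.5 0.3 -0.7 0 0 -6 -1;-0.5 0.3 -0.7 0 0 -6 -1;-0.5 0.3 -0.7 0 0 -6 -1;0 0 -0.7 0 0 -6 -1;0 0 -0.7 0 0 -6 -1")

```text
time: 13.47
eef_pos: [0.5004, -0.1061, 0.0926]
tcp_rot: [0.471, 0.882, -0.008, 0.001]
contact_force: [-4.5, 0.2, 6.5]
opening: 0.153
```

```bash
python3 yaw.py
```

```text
t 13.4667 tool y angle 33.79913175715178 z tilt [-0.00587398 -0.01511089 -0.99986857] [ 0.50036457 -0.10606899  0.09259004] [-4.49275643  0.21960824  6.50146213] [0.09059255 0.55551137 0.06035245]
```

Call:
jog_arm(targets="0 0.5 -1 0 0 -3.5 -1;0 0 -0.7 0 0 0 -1")

```text
time: 13.63
eef_pos: [0.5003, -0.1062, 0.0924]
tcp_rot: [0.5, 0.866, -0.009, 0.0]
contact_force: [-3.0, -0.2, 6.2]
opening: 0.156
```

```bash
python3 yaw.py; python3 - <<'E'
from h import *
p=read_camera('wrist'); save('w12',p)
E
```

```text
t 13.6333 tool y angle 29.940960565562627 z tilt [-0.00834813 -0.01602977 -0.99983666] [ 0.50026997 -0.10621074  0.09241777] [-2.96833697 -0.20340342  6.23213328] [ 0.3480072   0.40101964 -0.03754734]
```

View pics/w12.png

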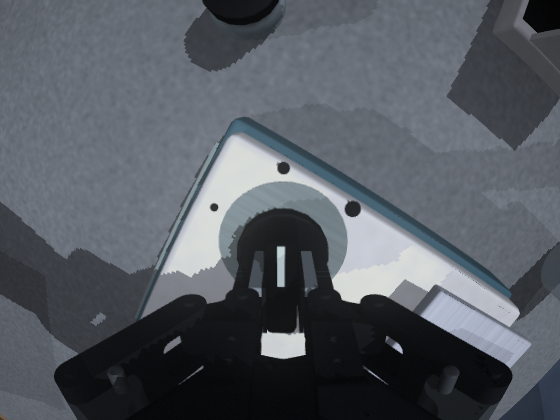

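Call:
jog_arm(targets="0 0 2 0 0 0 -1;0 0 2 0 0 0 -1;0 0 2 0 0 0 -1;0 0 1 0 0 0 -1")

```text
time: 14.02
eef_pos: [0.5001, -0.1061, 0.0998]
tcp_rot: [0.5, 0.866, -0.009, 0.0]
contact_force: [0.9, -1.9, -8.0]
opening: 0.156
```

```bash
python3 yaw.py
```

```text
t 14.0167 tool y angle 30.005454168850463 z tilt [-0.00872367 -0.01564193 -0.9998396 ] [ 0.50007833 -0.10610719  0.09982094] [ 0.93093613 -1.893661   -7.9592072 ] [-0.14836713 -0.42961813  0.00684637]
```

Call:
jog_arm(targets="0 0 -1 0 0 0 -0.5;0 0 0 0 0 0 0;0 0 0 0 0 0 0.6;0 0 0 0 0 0 1;0 0 0 0 0 0 1;0 0 20 0 0 0 1;0 0 30 0 0 0 1;0 0 30 0 0 0 1;0 0 30 0 0 0 1;0 0 20 0 0 0 1")

```text
time: 14.85
eef_pos: [0.4944, -0.103, 0.2241]
tcp_rot: [0.5, 0.866, -0.01, -0.009]
contact_force: [0.5, -0.7, 0.2]
opening: 0.996
```

```bash
python3 yaw.py; python3 - <<'E'
from h import *
p=read_camera('wrist'); save('w13',p)
for n in ['dial_grip','clamp_ball','clamp_pivot']:
  for r in mark_of(n,p)[:2]: print(n,round(r['p'],2),r['uv'],atz(p,r['uv'],.113 if n=='dial_grip' else .117,True))
E
```

```text
t 14.85 tool y angle 30.047411964674144 z tilt [-0.024405   -0.00788045 -0.99967109] [ 0.49438085 -0.10297577  0.22414333] [ 0.51715148 -0.74172581  0.19441284] [-0.02217886 -0.06234692  0.02693702]
dial_grip 0.64 [289.3, 206.5] [ 0.49723436 -0.10360763  0.113     ]
clamp_pivot 0.75 [295.1, 331.4] [ 0.56553755 -0.2081948   0.117     ]
```

View pics/w13.png

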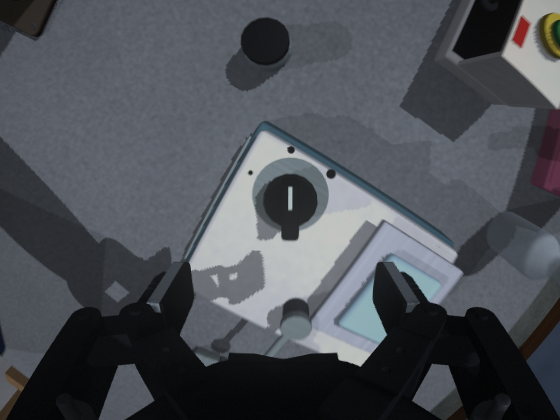

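```bash
python3 - <<'E'
from h import *
plan((.5585,-.298,.20),toolR(np.radians(-7),0))
E
```

```text
t 15.05 pos [ 0.4937 -0.1027  0.2212] D mm [  64.8 -195.3  -21.2] | 206.8 rot [ -0.11  -1.61 -37.04] | 37.1
```

Call:
jog_arm(targets="8 -24 0 0 -0.2 -4.6 1;8 -24 0 0 -0.2 -4.6 1;8 -24 0 0 -0.2 -4.6 1;8 -24 0 0 -0.2 -4.6 1;8 -24 0 0 -0.2 -4.6 1;8 -24 0 0 -0.2 -4.6 1;8 -24 0 0 -0.2 -4.6 1;8 -26 0 0 -0.2 -4.6 1;0 0 0 0 0 0 1")

```text
time: 15.8
eef_pos: [0.5503, -0.2982, 0.1966]
tcp_rot: [0.757, 0.654, 0.001, -0.018]
contact_force: [-0.4, 0.4, 0.3]
opening: 1.001
```

```bash
python3 - <<'E'
from h import *
plan((.5585,-.298,.20),toolR(np.radians(-7),0))
p=read_camera('wrist'); save('w14',p)
for n in ['clamp_ball','clamp_pivot']:
  for r in mark_of(n,p)[:2]: print(n,round(r['p'],2),r['uv'],atz(p,r['uv'],.117,True))
E
```

```text
t 15.8 pos [ 0.5503 -0.2982  0.1966] D mm [8.2 0.2 3.4] | 8.9 rot [-1.62 -1.27  1.36] | 2.5
clamp_ball 0.72 [296.2, 221.4] [ 0.55706248 -0.30172315  0.117     ]
clamp_pivot 0.66 [290.8, 89.6] [ 0.56631854 -0.20837986  0.117     ]
```

View pics/w14.png

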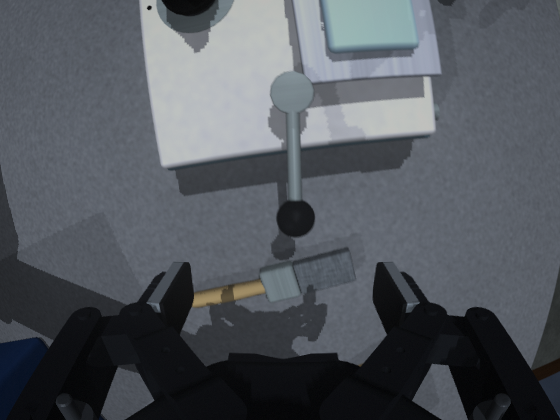

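Call:
jog_arm(targets="3 0 -25 -0.5 -0.4 0.4 1;2 -1 -25 -0.5 -0.4 0.4 1;1 -1 -25 -0.5 -0.4 0.4 1;0 0 -18 0 0 0 1;0 0 -4 0 0 0 1;0 0 0 0 0 0 0.3")

```text
time: 16.45
eef_pos: [0.5545, -0.287, 0.096]
tcp_rot: [0.744, 0.669, 0.001, -0.003]
contact_force: [-0.2, -0.8, -0.2]
opening: 0.888
```

```bash
python3 - <<'E'
from h import *
plan((.5575,-.300,.098),toolR(np.radians(-7),0))
p=read_camera('wrist'); save('w15',p)
E
```

```text
t 16.45 pos [ 0.5545 -0.287   0.096 ] D mm [  3. -13.   2.] | 13.5 rot [-0.34 -0.14 -0.93] | 1.0
```

View pics/w15.png

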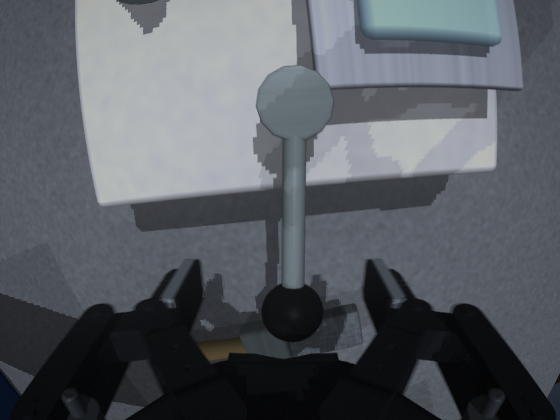

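Call:
jog_arm(targets="2 -7 1 0 0 -0.5 0;1 -5 1 0 0 -0.4 -0.2;0 -1 0 0 0 0 -0.2;0 0 0 0 0 0 -0.2;0 0 0 0 0 0 -0.2")

```text
time: 16.92
eef_pos: [0.5606, -0.3024, 0.105]
tcp_rot: [0.749, 0.663, 0.002, 0.001]
contact_force: [-1.2, 1.0, -1.5]
opening: 0.4
```

```bash
python3 - <<'E'
from h import *
plan((.5575,-.300,.098),toolR(np.radians(-7),0)); print(get_state()['opening'],get_state()['contact_force'])
p=read_camera('wrist'); save('w16',p)
E
```

```text
t 16.92 pos [ 0.5606 -0.3024  0.105 ] D mm [-3.1  2.4 -7. ] | 8.1 rot [-0.02  0.28 -0.04] | 0.3
0.3999963837223875 [-1.24583015  1.00436297 -1.51950258]
```

View pics/w16.png

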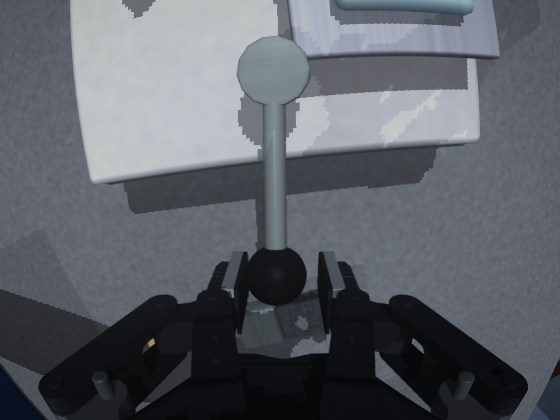

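```bash
python3 - <<'E'
from h import *
C=np.array([.567,-.208]); r=.0925
s=get_state(); R=Ro.from_quat(s['tcp_rot']).as_matrix()
a0=np.radians(-94.5)
for i in range(12):
    a=a0-np.radians(6)*i; P=C+r*np.array([np.cos(a),np.sin(a)]); print(i,np.degrees(a).round(1),P.round(4), (1000*(C+r*np.array([np.cos(a-.1047),np.sin(a-.1047)])-P)).round(1))
E
```

```text
0 -94.5 [ 0.5597 -0.3002] [-9.6  1.3]
1 -100.5 [ 0.5501 -0.299 ] [-9.4  2.3]
2 -106.5 [ 0.5407 -0.2967] [-9.1  3.2]
3 -112.5 [ 0.5316 -0.2935] [-8.7  4.2]
4 -118.5 [ 0.5229 -0.2893] [-8.3  5.1]
5 -124.5 [ 0.5146 -0.2842] [-7.7  5.9]
6 -130.5 [ 0.5069 -0.2783] [-7.   6.7]
7 -136.5 [ 0.4999 -0.2717] [-6.3  7.4]
8 -142.5 [ 0.4936 -0.2643] [-5.5  8. ]
9 -148.5 [ 0.4881 -0.2563] [-4.6  8.5]
10 -154.5 [ 0.4835 -0.2478] [-3.7  8.9]
11 -160.5 [ 0.4798 -0.2389] [-2.7  9.3]
```

Call:
jog_arm(targets="-2 1 -4 0 0 0 -0.2;-2 0 -3 0 0 0 -0.2;-4 0 -1 0 0 0 -0.2;0 0 0 0 0 0 -0.2")

```text
time: 17.3
eef_pos: [0.5528, -0.302, 0.0975]
tcp_rot: [0.749, 0.663, 0.002, 0.003]
contact_force: [0.0, 0.3, 0.1]
opening: 0.398
```

Call:
jog_arm(targets="-9.5 2.5 0 0 0 -6 -0.2;-9 3 0 0 0 -6 -0.2;-9 4 0 0 0 -6 -0.2;-8.5 5 0 0 0 -6 -0.2")

```text
time: 17.63
eef_pos: [0.5181, -0.2885, 0.0977]
tcp_rot: [0.875, 0.485, 0.003, 0.007]
contact_force: [1.6, 0.2, -0.3]
opening: 0.399
```

```bash
python3 yaw.py;python3 - <<'E'
from h import *
p=read_camera('wrist'); save('w17',p)
E
```

```text
t 17.6333 tool y angle -32.01332644020544 z tilt [ 0.01289929 -0.00918696 -0.9998746 ] [ 0.51813417 -0.28851477  0.09767291] [ 1.58214563  0.22049329 -0.34569917] [-0.02602968 -0.2848785   0.01570347]
```

View pics/w17.png

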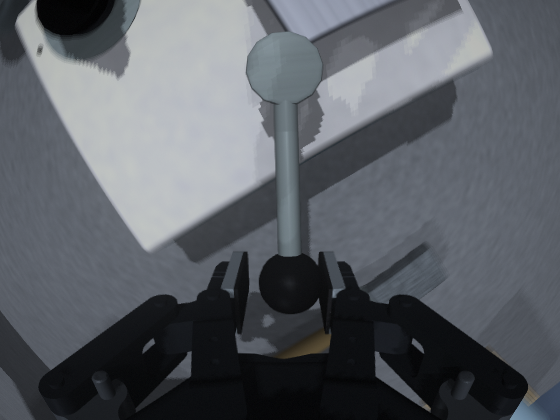

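Working well: the ball (290,283) rides on the trailing pad. Continue.

Call:
jog_arm(targets="-7.5 5.5 0 0 -0.3 -6 -0.2;-7 6.5 0 -0.3 -0.3 -6 -0.2;-6.3 7.2 0 -0.3 -0.3 -6 -0.2;-5.5 8 0 0 0 -6 -0.2")

```text
time: 18.02
eef_pos: [0.4912, -0.2621, 0.0979]
tcp_rot: [0.958, 0.286, 0.007, 0.019]
contact_force: [1.4, -1.1, -1.0]
opening: 0.401
```

```bash
python3 yaw.py;python3 - <<'E'
from h import *
p=read_camera('wrist'); save('w18',p)
E
```

```text
t 18.0167 tool y angle -56.78907868222859 z tilt [ 0.02430488 -0.03243085 -0.99917842] [ 0.49120693 -0.26209317  0.0979255 ] [ 1.3794322  -1.08188402 -1.02353086] [-0.12464768 -0.10389682 -0.01163344]
```

View pics/w18.png

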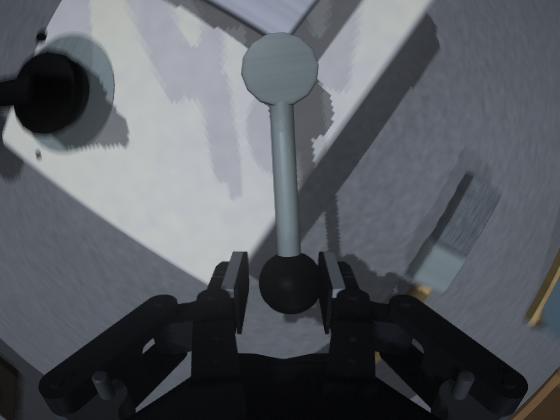

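Call:
jog_arm(targets="-4.6 8.3 0 0.8 0.5 -5 -0.2;-3.7 8.5 0 0.5 0.5 -5 -0.2")

```text
time: 18.23
eef_pos: [0.4822, -0.2451, 0.0982]
tcp_rot: [0.98, 0.201, -0.0, 0.007]
contact_force: [-0.3, -1.8, -0.6]
opening: 0.399
```

Call:
jog_arm(targets="-1.5 4.5 0 0 0 -2 -0.2;-1.2 4 0 0 0 -2 -0.2")

```text
time: 18.4
eef_pos: [0.4794, -0.2374, 0.0984]
tcp_rot: [0.986, 0.168, -0.001, 0.007]
contact_force: [-0.5, -1.5, -1.7]
opening: 0.4
```

Call:
jog_arm(targets="-1 3 0 0 0 -1 -0.2")

```text
time: 18.48
eef_pos: [0.4791, -0.2362, 0.0986]
tcp_rot: [0.987, 0.162, -0.0, 0.01]
contact_force: [3.2, -10.4, -8.1]
opening: 0.398
```

Call:
jog_arm(targets="-1 3 0 0 0 -1 -0.2")

```text
time: 18.57
eef_pos: [0.4794, -0.2361, 0.0986]
tcp_rot: [0.988, 0.155, 0.001, 0.014]
contact_force: [5.1, -12.9, -11.4]
opening: 0.401
```

Call:
jog_arm(targets="0.5 -2 0 0 0 0 0.3;0 0 0 0 0 0 1;0 0 0 0 0 0 1;0 0 0 0 0 0 1;0 0 25 0 0 0 1;0 0 35 0 0 0 1;0 0 35 0 0 0 1;0 0 25 0 0 0 1;0 0 0 0 0 0 1")

```text
time: 19.32
eef_pos: [0.477, -0.235, 0.2198]
tcp_rot: [0.987, 0.162, -0.003, 0.008]
contact_force: [0.6, -0.1, 0.5]
opening: 1.0
```

```bash
python3 yaw.py;python3 - <<'E'
from h import *
p=read_camera('wrist'); save('w19',p)
X={}
for n in ['clamp_ball','clamp_pivot']:
  for r in mark_of(n,p)[:1]: X[n]=atz(p,r['uv'],.117,True); print(n,round(r['p'],2),r['uv'],X[n])
d=X['clamp_ball']-X['clamp_pivot']; print(np.degrees(np.arctan2(d[1],d[0])))
E
```

```text
t 19.3167 tool y angle -71.3423801341585 z tilt [-0.00306626 -0.01699025 -0.99985095] [ 0.47701193 -0.23501935  0.21975067] [ 0.5743539  -0.06325194  0.50795166] [-0.00268754 -0.01972102 -0.02238323]
clamp_ball 0.61 [288.1, 199.4] [ 0.48262534 -0.23899719  0.117     ]
clamp_pivot 0.88 [285.4, 83.9] [ 0.56643122 -0.20825789  0.117     ]
-159.85738410764753
```

View pics/w19.png

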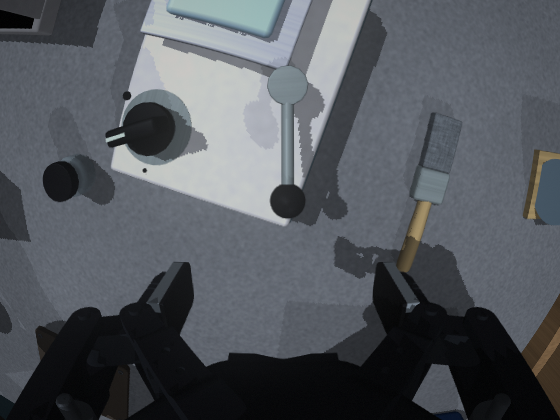

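```bash
python3 - <<'E'
from h import *
print(inv(H,[.628,.1705,.143])); plan((.628,.1705,.20),toolR(np.radians(-71),0))
E
```

```text
[ 0.04222614 -0.03445103  0.143     ]
t 19.47 pos [ 0.4744 -0.2332  0.213 ] D mm [153.6 403.7 -13. ] | 432.2 rot [ 0.62 -0.66  0.38] | 1.0
```

Call:
jog_arm(targets="0 10 20 0 0 0 -1;10 30 15 0 0 0 -1;12 32 0 0 0 0 -1;12 32 0 0 0 0 -1;12 32 0 0 0 0 -1;12 32 0 0 0 0 -1;12 32 0 0 0 0 -1;12 32 0 0 0 0 -1;12 32 0 0 0 0 -1;12 32 0 0 0 0 -1")

```text
time: 20.3
eef_pos: [0.5703, 0.0743, 0.2234]
tcp_rot: [0.987, 0.157, -0.026, -0.006]
contact_force: [0.7, 0.2, 0.8]
opening: 0.0
```

Call:
jog_arm(targets="12 32 0 0 0 0 -1;12 32 0 0 0 0 -1;10 25 0 0 0 0 -1;0 0 0 0 0 0 -1")

```text
time: 20.63
eef_pos: [0.6005, 0.1736, 0.2107]
tcp_rot: [0.986, 0.161, -0.036, -0.008]
contact_force: [-0.6, -0.0, 0.2]
opening: -0.002
```

```bash
python3 - <<'E'
from h import *
plan((.628,.1705,.20),toolR(np.radians(-71),0))
ps=read_camera('scene'); save('x20',ps)
p=read_camera('wrist'); save('w20',p)
for r in mark_of('start_top',p)[:3]: print(round(r['p'],2),r['uv'],atz(p,r['uv'],.143,True))
E
```

```text
t 20.63 pos [0.6005 0.1736 0.2107] D mm [ 27.5  -3.1 -10.7] | 29.7 rot [-0.22 -4.19  0.47] | 4.2
0.8 [302.2, 183.4] [0.62375943 0.16866059 0.143     ]
```

View pics/w20.png

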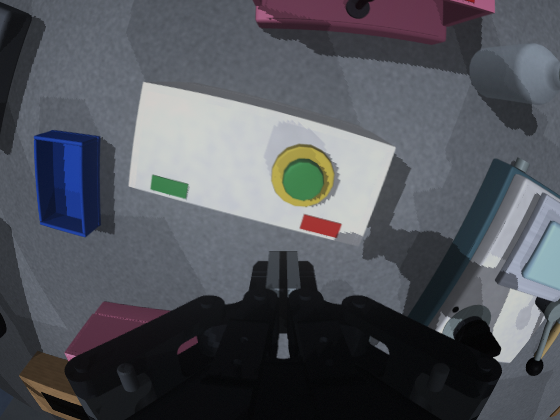

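View pics/x20.png

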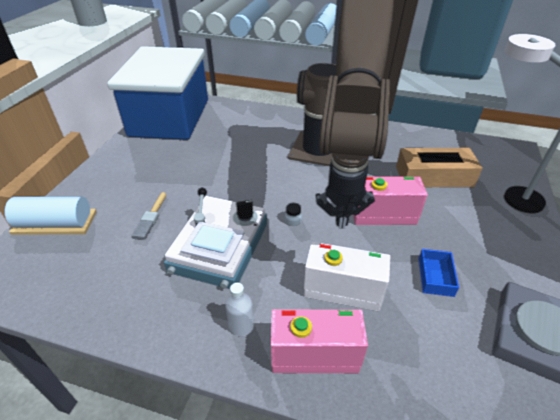

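Call:
jog_arm(targets="9 -1.5 0 0 -1.5 0 -1;9 -1.5 -5 0 -1.5 0 -1;8 -1 -10 0 -1.2 0 -1;0 0 -10 0 0 0 -1;0 0 -10 0 0 0 -1;0 0 -5 0 0 0 -1;0 0 0 0 0 0 -1")

```text
time: 21.37
eef_pos: [0.6264, 0.156, 0.1674]
tcp_rot: [0.988, 0.154, 0.002, 0.0]
contact_force: [-0.6, -0.1, -0.4]
opening: 0.0
```

```bash
python3 - <<'E'
from h import *
plan((.627,.170,.15),toolR(np.radians(-71),0)); print(get_state()['contact_force'])
p=read_camera('wrist'); save('w21',p)
E
```

```text
t 21.37 pos [0.6264 0.156  0.1674] D mm [  0.6  14.  -17.4] | 22.4 rot [0.01 0.24 1.24] | 1.3
[-0.58715726 -0.14067658 -0.41439028]
```

View pics/w21.png

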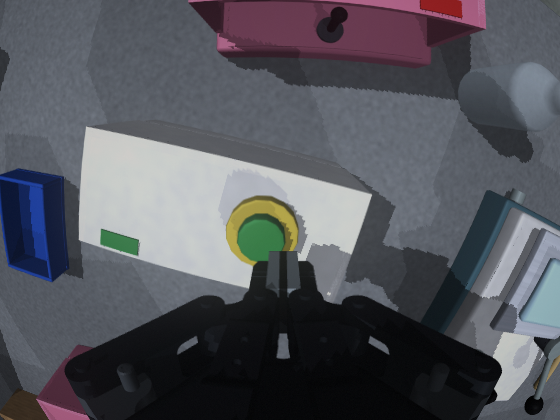

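Call:
jog_arm(targets="0 7 -2 0 0 0 -1;0 7 -4 0 0 0 -1;0 0 -2 0 0 0 -1;0 0 0 0 0 0 -1")

```text
time: 21.75
eef_pos: [0.627, 0.1716, 0.1605]
tcp_rot: [0.988, 0.154, 0.003, 0.0]
contact_force: [-0.4, 0.2, -0.4]
opening: 0.002
```

```bash
python3 - <<'E'
from h import *
plan((.627,.170,.15),toolR(np.radians(-71),0)); print(get_state()['contact_force'])
p=read_camera('wrist'); save('w22',p)
E
```

```text
t 21.75 pos [0.627  0.1716 0.1605] D mm [  0.   -1.6 -10.5] | 10.6 rot [-0.02  0.37  1.24] | 1.3
[-0.42017496  0.17576876 -0.38589493]
```

View pics/w22.png

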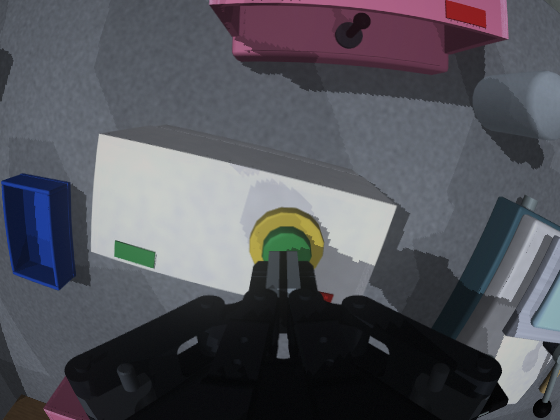

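Call:
jog_arm(targets="0 -1 -5 0 0 0 -1;0 0 -5 0 0 0 -1;0 0 -4 0 0 0 -1;0 0 -2 0 0 0 -1")

```text
time: 22.13
eef_pos: [0.6277, 0.1712, 0.1448]
tcp_rot: [0.988, 0.155, 0.005, 0.0]
contact_force: [-1.0, 0.2, 0.9]
opening: -0.0
```

Call:
jog_arm(targets="0 0 -3 0 0 0 -1;0 0 -2 0 0 0 -1;0 0 -2 0 0 0 -1")

```text
time: 22.38
eef_pos: [0.6279, 0.1712, 0.138]
tcp_rot: [0.988, 0.155, 0.005, 0.0]
contact_force: [-2.0, -0.1, 4.4]
opening: 0.001
```

Call:
jog_arm(targets="0 0 -2 0 0 0 -1;0 0 -2 0 0 0 -1")

```text
time: 22.55
eef_pos: [0.628, 0.1712, 0.1369]
tcp_rot: [0.988, 0.155, 0.004, 0.0]
contact_force: [-5.9, -0.6, 12.5]
opening: -0.0
```

Call:
jog_arm(targets="0 0 -2.5 0 0 0 -1;0 0 -2.5 0 0 0 -1")

```text
time: 22.72
eef_pos: [0.628, 0.1712, 0.137]
tcp_rot: [0.988, 0.155, 0.003, 0.0]
contact_force: [-5.3, -0.6, 9.0]
opening: -0.003
```

Call:
jog_arm(targets="0 0 4 0 0 0 -1;0 0 8 0 0 0 -1;0 0 20 0 0 0 -1;-10 0 30 0 0 0 -1;-15 -10 30 0 0 0 -1;-20 -30 20 0 0 0 -1;-20 -30 0 0 0 0 -1;-20 -30 0 0 0 0 -1;0 0 0 0 0 0 -1;0 0 0 0 0 0 -1")

```text
time: 23.55
eef_pos: [0.5396, 0.0676, 0.2544]
tcp_rot: [0.988, 0.156, 0.006, 0.002]
contact_force: [-0.0, -0.1, 0.2]
opening: -0.001
```

```bash
python3 - <<'E'
from h import *
s=get_state(); print(s['time'],s['eef_pos'],s['contact_force'])
for n in ['scene','side','wrist']: save('f_'+n,read_camera(n))
E
python3 - <<'E'
import cv2
D=cv2.imread('pics/f_side.png');S=cv2.imread('pics/f_scene.png')
cv2.imwrite('pics/f_c.png',cv2.resize(D[150:320,195:405],None,fx=3.8,fy=3.5,interpolation=cv2.INTER_CUBIC))
cv2.imwrite('pics/f_d.png',cv2.resize(S[180:345,150:400],None,fx=3.2,fy=3.2,interpolation=cv2.INTER_CUBIC))
E
```

```text
23.55 [0.53964454 0.06758507 0.25437956] [-0.02431043 -0.10384238  0.22004867]
```

View pics/f_c.png

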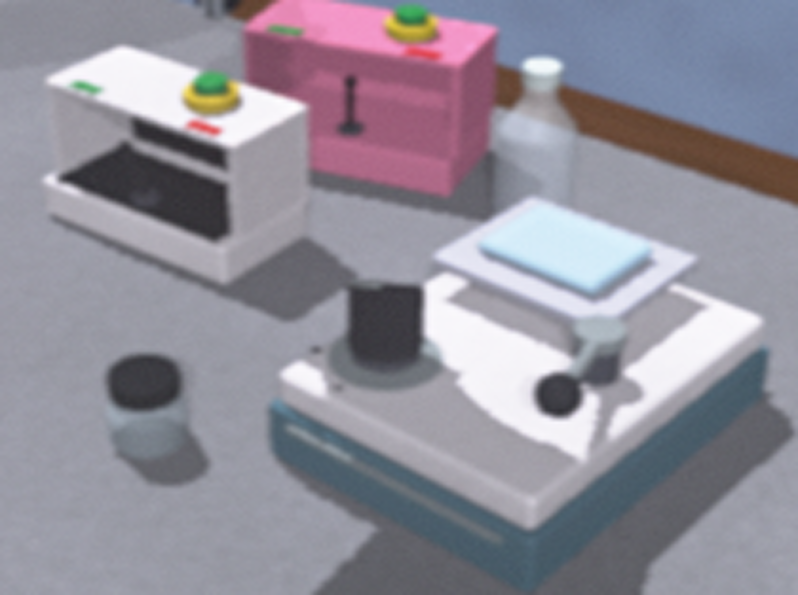

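View pics/f_d.png

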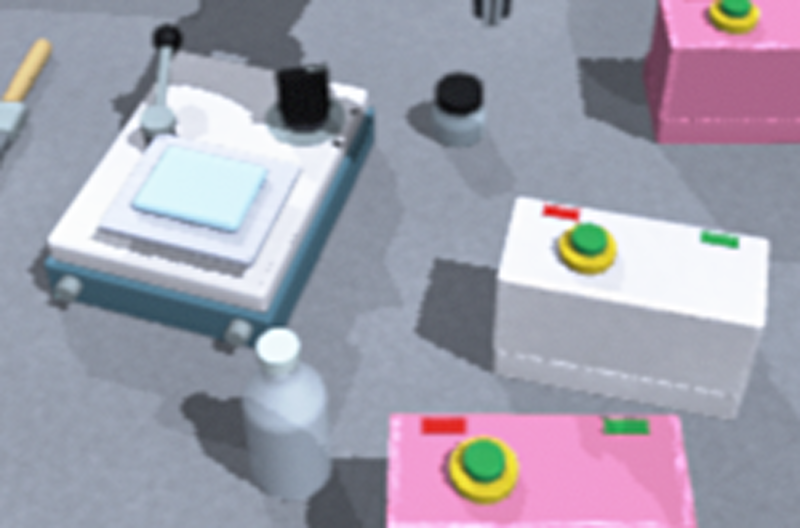

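View pics/f_wrist.png

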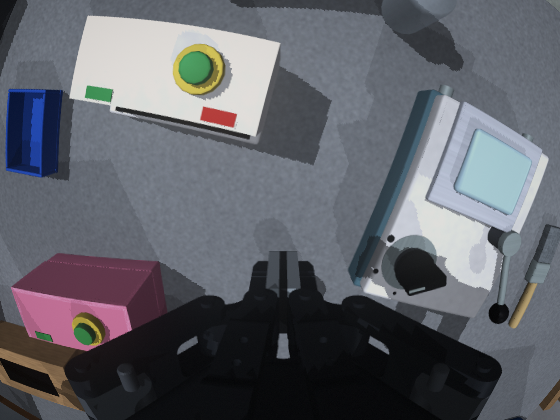

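```bash
python3 -c "
from plant import *
print(sign_off(), get_state()['time'])"
```

```text
the job is handed in; nothing more can be done
the job is handed in; nothing more can be done
```

The microtome is set for the next cut; all four steps were done in order and handed in at about 24 s.

- **Toggle:** it was off, leaning to the red side. I pushed it over with about 7–8 N and it snapped on. The wrist camera then showed it leaning to the green side, and the final side view agreed.
- **Dial:** gripped, pushed in about 9 mm and turned 60° clockwise. It sprang back to its starting height, with the pointer on the middle dot.
- **Clamp lever:** swung clockwise until it hit the stop, where the force rose to about 13 N. The arm measured about -160°, against -161° expected from the description.
- **Start button:** pressed 6 mm to its bottom stop (12.5 N at the stop) and let go. It was back out in the final pictures.

**Problems on the way:** my first move into the hood ran into a wrist joint's range limit and left the fingers just above the roof, with no contact force. I pulled back and went in at a 30° tilt instead of 40°. My first push on the toggle caught it badly and drew about 7 N without moving it, so I backed off and went about 12 mm lower.

In the last pictures the robot was clear of everything, the force reading was about zero, and the bottle, brush, tray and jar looked untouched. No check failed.

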